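# Pop the blade insert out of the vegetable slicer and stop it with a finger

## Robot

A 6-joint arm with a two-finger parallel gripper is mounted at the origin on a cart in front of the work surface, level with it; the furniture and walls round the work are solid. World frame = base frame: x ahead of the robot, y to its left, z up, the work surface at z = 0. Lengths are in m, angles in rad, forces in N, time in s.
With the tool pointing down it reaches from about 0.3 to 0.75 m from the base axis. Payload 8.5 kg.
Tool frame: the origin (TCP) lies at the very end of the fingers, on their centre line; the grasp point (between the pads) lies 19 mm behind it (arm.tcp_to_grasp is the z of the grasp point in the tool frame, in m); z points along the fingers, y is the line along which they close (so a half turn about z gives the same grasp; the last joint's range is limited). The gripper opens to 88 mm and grips with 3 to 60 N. Pads are 18 mm wide; open, the fingers measure 123 mm over their backs; the gripper's body (75 mm by 187 mm) begins 45 mm behind the grasp point.
Start: joints at [1.085, 0.381, 1.297, -0, 1.464, -0.215], TCP at [0.147, 0.53, 0.239] pointing down, gripper open.
Joint ranges: [-3.11, 3.11], [-0.89, 2.33], [0.22, 2.48], [-1.42, 4.56], [0.17, 2.85], [-2.88, 2.88]. Speed limits (rad/s): [2.39, 2.39, 3.14, 3.14, 3.14, 3.14].

## Interface

Orientations are given as a unit quaternion [w, x, y, z].
In Python, from station import arm, optics, finish_job gives the robot as it stands.
- The arm moves only by the tool arm_command, never from a script. Its arguments are lists of equal length, an entry for each row: "xyz": the shift along the tool's x, y, z normalised to -1 to 1, where 1 is 20 mm, a list of three; "roll": the turn about the tool's z normalised to -1 to 1, where 1 is 6 degrees. In form: {"xyz": [[dx, dy, dz], ...], "roll": [roll, ...]}. A call has 1 to 5 rows; each row shifts and turns the commanded pose from where the row before left it, along the tool's axes as they then stand; what a row does not reach is not made up. A row lasts 1/8 s, in which the tool goes at most 62.5 mm and 10.7 degrees, less where a joint would pass 70% of its speed; a pose out of reach is approached as far as the arm can. A call with a number of a shift or a turn outside -1 to 1 is refused whole. A call with a gripper value outside its range is refused whole. "fingers" is the opening, from 0 (shut) to 1 (fully open), set as the call begins (left out, the last holds). The fingers move at their own pace and stop on an object; "squeeze" is the grip in N (left out, the last holds). Time passes only in rows, so rows that do not move let the fingers close. It gives the time, the measured TCP pose, the force, the opening and the grip force at its end, in the units of the state.
- arm.read_state(): the state, without advancing time (a new reading comes with each control period).
- optics.snapshot(name): name is "scene" or "side" or "wrist"; returns a dict with "img" (400x640x3 uint8, red, green, blue), "fovy" (degrees; the focal length in pixels is half the picture's height over the tangent of half this angle, whatever the lens; pixels are square), "cx", "cy" (the principal point, pixels), "R" (3x3) and "t" (3): a world point X has camera coordinates R X + t; the wrist camera has in their place "hand_eye" (4x4, takes a point from camera to tool coordinates, whose origin is the TCP and whose axes are the flange's). Camera axes: x right, y down, z forward; pixel columns grow to the right and rows downward; lengths in m; the calibration is good to about 2 mm. A picture is of the moment at which its call begins: read the wrist's pose just before it. There is no depth.
- finish_job(): hands the job in; it is judged then, once.
The state is a dict: "t": time; "qpos": joint angles; "qvel": joint speeds; "joint_efforts": joint torques, N m; "ee_pos": TCP position; "ee_rot": TCP orientation; "wrist_force": force on the tool from outside, world axes, zero at the start; "wrist_torque": the same for the moment, N m; "grip_width": opening from 0.0 (shut) to 1.0 (fully open); "gripper_force": force on a finger pad.
Only numpy, scipy, OpenCV 4.12 (cv2) and the standard library are available. Lean on these libraries where they do the work, as an engineer would, in place of code of your own. Each camera call takes 0.05 s, during which the arm holds its last target. There are 200 camera calls.

## Task

The green blade insert of the sloping vegetable slicer has to come out for washing, and it must not shoot off the low end. Press the orange release button with one fingertip and, as the spring pops the insert out of its dock, stop it on the open track with the other finger before it slides away. Do not squeeze or lift the insert, leave the things around alone, and finish with your finger still holding the insert back on the track, so that I can take it from there.

Things in the scene. Friction and masses are not known exactly. Their poses are not given: they have to be found in the camera images.
- slicer: White vegetable slicer (mandoline) on legs, fixed to the worktop, 300 x 86 mm plus button housing. Origin on the worktop under its middle; x level towards its high end (green loop handle), y left, z up. Its bed slopes at 0.35 rad, low end to -x. Upper half: ribbed steel bed. Lower half: open slippery track (friction 0.12), 68 mm wide between rails whose tops are 11 mm out of the track floor.
- track_mid (a point): Point on the floor of the track, on its mid-line, 66 mm above the worktop. x points up the slope, y left across the track, z square out of the track floor. An insert set free slides down this track and out over the low end in less than half a second.
- track_low_end (a point): Middle of the open low end of the track, on the floor: x = -131 mm from track_mid along the slope. Same axes as track_mid.
- release_button (a joint): Travel of the orange release button (m): 0 up, 0.008 at its stop. It moves square to the slope, springs back, needs 1.8 N to start and 5.4 N at the stop. The steel catch in front of the insert sinks with it and lets the insert go at about 5.5 mm; keep pressing while the insert comes out, since the catch rises again with the button.
- button_top (a point): Centre of the top of the orange button (23 mm across) beside the right-hand rail: when up, at x -72, y -59, z 20 mm from track_mid in that frame; z 12 mm when pressed (1 mm above the rail). Moves with the button. The track's mid-line lies 59 mm to its left, so one finger can press while the other stands in the track.
- insert: Green blade insert, 64 mm wide, 54 long, 6 thick, 0.12 kg, in grooves of the track. A thumb ridge 44 mm wide, 8 mm thick along its low edge stands 24 mm out of the track floor. Origin under its middle, axes as track_mid. Docked: origin at x -12, low edge at x -39 mm from track_mid; a plunger behind it (1.4 N, 14 mm stroke) pushes it down the slope against the catch.
- salt_shaker: Salt shaker, grey and clear, 44 mm across, 90 mm tall, origin under its middle. Bystander.
- spice_jar: Glass spice jar with a red lid, 45 mm across, 106 mm tall, origin under its middle. Bystander.
- green_mug: Dark green mug, 89 x 117 x 91 mm tall, origin under its middle. Bystander.
- red_pepper: Red bell pepper, 76 x 80 x 106 mm tall, origin under its middle. Bystander.
Things that resemble listed ones, but are neither listed nor needed, are in the scene too. Of the things shaped like the insert, the green one is meant.

How it is judged:
By the outcome, as a careful person would: the job done as asked, in the order asked, and still so for the second after the job is handed in, while the arm keeps its last pose, push and grip.
It also fails if it takes over 29 s, if anything falls off the work surface, if the arm or the gripper's body presses on something with over 40 N, if the wrist force passes 120 N, or if a joint passes its speed limit or range.

## Working session

There is one attempt and no reset: what is moved stays moved. The work goes in short steps, Python scripts to look and compute and a tool call to move; the robot and the scene stay as the last step left them, time stands still between calls to the robot, and variables do not carry over. Pictures are saved under pics/ and viewed, at most 10 in all, crops included, and the job is handed in when it is done.

Besides the shell and the picture viewer there is one more tool, called after "Emit:" as name(argument=value, ...) on one line, values as JSON. arm_command: Moves the arm, as the interface text tells. Scaled input: -1 to 1 covers 20 mm each way for a shift and 6 degrees each way for a turn. Its arguments: {"type":"object","properties":{"xyz":{"type":"array"},"roll":{"type":"array"},"fingers":{"type":"number"},"squeeze":{"type":"number"}},"required":["xyz","roll"]}

```bash
mkdir -p pics; ls; python3 - <<'E'
from station import arm, optics
import cv2
print(arm.read_state())
for n in ("scene","side"):
    s=optics.snapshot(n); cv2.imwrite(f"pics/{n}0.png",s["img"][:,:,::-1]); print(n,s["fovy"],s["cx"],s["cy"],s["R"],s["t"])
E
```

```text
pics
{'t': 0.0, 'qpos': array([ 1.08470182e+00,  3.81165833e-01,  1.29827105e+00, -2.12334492e-06,
        1.46361185e+00, -2.15279666e-01]), 'qvel': array([-1.32613446e-04, -1.69453676e-03,  6.83758752e-05, -6.20171685e-04,
        1.47937829e-03,  1.85500314e-04]), 'joint_efforts': array([-6.76120435e-04, -4.37923515e+01, -2.24558598e+01,  7.13285152e-02,
        3.52159236e-02, -1.14827203e-04]), 'ee_pos': array([0.14698604, 0.52969131, 0.23815051]), 'ee_rot': array([-2.49121714e-04,  1.34993863e-01,  9.90846167e-01, -6.84091314e-04]), 'wrist_force': array([-0.09679269, -0.18266268,  0.17271848]), 'wrist_torque': array([-0.02345434,  0.01997197, -0.03881859]), 'gripper_force': 0.0, 'grip_width': 1.00288367070192}
scene 48.63354653839551 324.71968573408407 205.9298669191067 [[-0.93696985  0.34886897 -0.01944062]
 [ 0.22886165  0.57071688 -0.78860928]
 [-0.26402622 -0.74335233 -0.61458724]] [0.57381907 0.04635164 1.16959933]
side 56.39035596925804 321.93492871753085 195.58131642777053 [[-0.68835815  0.7253518   0.00527493]
 [ 0.61219394  0.58484134 -0.53214583]
 [-0.38907793 -0.36307764 -0.84663628]] [ 0.49356368 -0.14971732  1.05565868]
```

View pics/scene0.png

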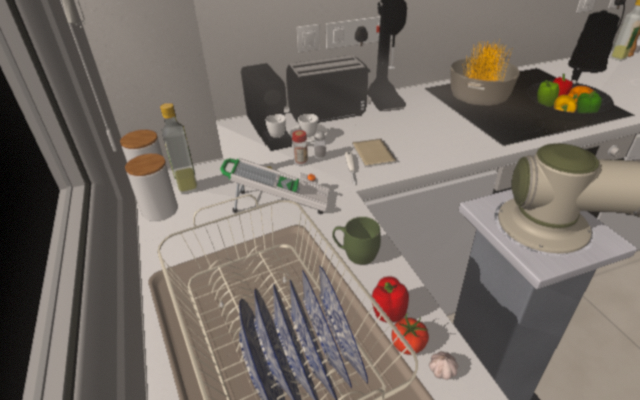

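View pics/side0.png

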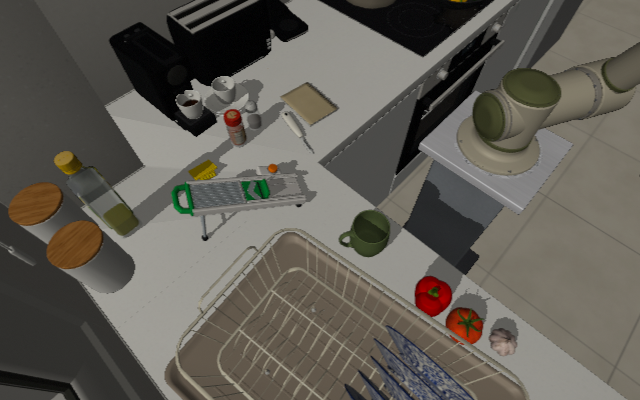

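The green insert is in the slicer at about (285,183) in scene and (258,188) in side. The button is at (311,178) and (272,169). A yellow lookalike lies loose at (203,170) in side, but the green one in the slicer is the one meant. I'll enlarge both views to confirm that and to measure.

```bash
python3 - <<'E'
import cv2
a=cv2.imread("pics/scene0.png")[150:220,210:345]; b=cv2.imread("pics/side0.png")[145:245,165:315]
cv2.imwrite("pics/a.png",cv2.resize(a,None,fx=5.9,fy=5.9,interpolation=cv2.INTER_CUBIC))
cv2.imwrite("pics/b.png",cv2.resize(b,None,fx=5.3,fy=5.3,interpolation=cv2.INTER_CUBIC))
E
```

```text
(no output)
```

View pics/a.png

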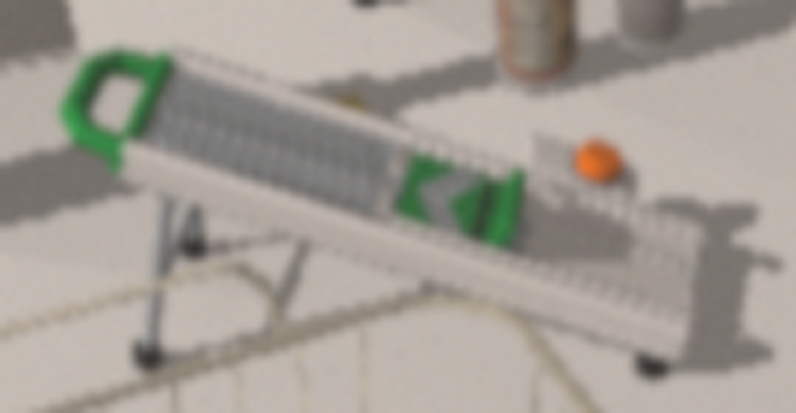

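View pics/b.png

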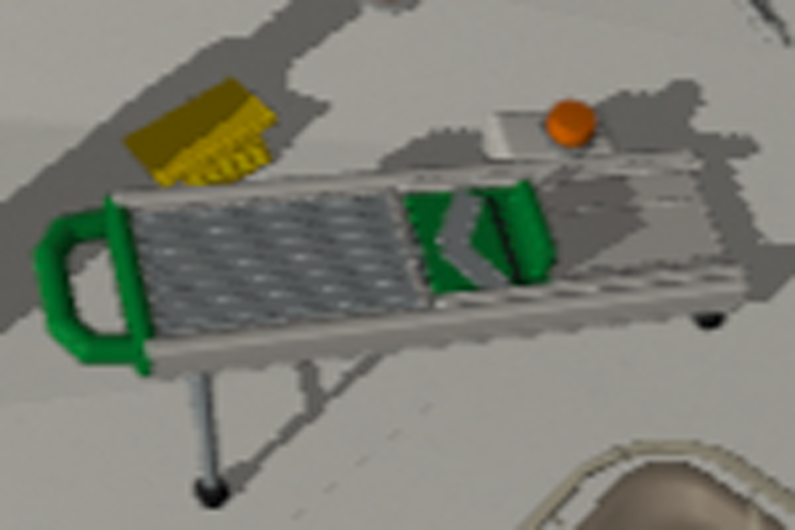

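Both crops show the green insert docked in the track, with a grey chevron and a ridge on its low edge. The orange button is beside the right rail, and the low end faces the robot. The yellow block lies loose on the worktop. Next I'll fit the slicer pose from both views.

```bash
cat > h.py <<'E'
import numpy as np
from scipy.spatial.transform import Rotation as Ro
S=.35
def frame(yaw):
    return Ro.from_euler('z',yaw).as_matrix()@Ro.from_euler('y',-S).as_matrix()
def proj(s,X):
    f=200/np.tan(np.radians(s["fovy"]/2)); c=X@s["R"].T+s["t"]
    return np.c_[s["cx"],s["cy"]]+f*c[:,:2]/c[:,2:]
E
cat > fit.py <<'E'
from h import *
from station import arm, optics
from scipy.optimize import least_squares
P=np.array([[-72,-59,19],[15,-32,6],[15,32,6],[-131,-43,11],[-131,43,11],[-39,-22,24],[-39,22,24]])/1e3
sc=np.array([[598,159],[408,157],[396,205],[703,230],[690,322],[522,175],[515,245]])/5.9+[210,150]
sd=np.array([[571,121],[405,195],[433,292],[700,155],[745,272],[530,182],[552,255]])/5.3+[165,145]
A,B=optics.snapshot("scene"),optics.snapshot("side")
def res(p,w=0):
    X=P@frame(p[3]).T+p[:3]
    return np.r_[(proj(A,X)-sc).ravel(),(proj(B,X)-sd).ravel()]
r=least_squares(res,[.5,-.2,.066,0],loss="soft_l1")
print("free z",r.x); print(res(r.x).reshape(2,7,2).round(1))
f=lambda q:res([q[0],q[1],.066,q[2]])
r=least_squares(f,[.5,-.2,0],loss="soft_l1"); x,y,yaw=r.x
print("z=.066",r.x); print(f(r.x).reshape(2,7,2).round(1))
F=frame(yaw); mid=np.array([x,y,.066])
for n,p in dict(button=(-72,-59,20),low=(-131,0,0)).items(): print(n,mid+F@np.array(p)/1e3)
s=arm.read_state(); q=s["ee_rot"]; T=Ro.from_quat(q[[1,2,3,0]]).as_matrix(); print("tool",T.round(3))
E
python3 fit.py
```

```text
free z [ 0.61037413 -0.33963332  0.05949798 -0.4527783 ]
[[[ 0.1  0.3]
  [ 0.4 -0.3]
  [-1.7  4.8]
  [ 0.2  0.1]
  [-0.4  3. ]
  [ 0.7 -0.1]
  [-0.4 -2.8]]

 [[ 0.  -0.6]
  [-0.7 -0.3]
  [ 0.7  2.8]
  [-1.9 -1.6]
  [ 0.6  2.8]
  [-0.2 -1.1]
  [ 0.8 -0.5]]]
z=.066 [ 0.61257419 -0.33482629 -0.45829965]
[[[-0.1 -0.5]
  [ 0.  -1.2]
  [-2.3  4. ]
  [ 0.1 -0.5]
  [-0.7  2.5]
  [ 0.4 -0.9]
  [-0.9 -3.5]]

 [[ 0.6 -0.4]
  [-0.6 -0.2]
  [ 0.8  3.1]
  [-1.1 -1.4]
  [ 1.3  3.4]
  [ 0.2 -0.9]
  [ 1.1 -0.1]]]
button [ 0.51966559 -0.35478046  0.06009881]
low [ 0.50221518 -0.28038257  0.02108039]
tool [[-0.964  0.267 -0.   ]
 [ 0.267  0.964 -0.001]
 [ 0.    -0.001 -1.   ]]
```

Emit:
arm_command(xyz=[[0,0,0],[0,0,0],[-1,-0.83,0],[-1,-0.83,0],[-1,-0.83,0]], roll=[0.9,0.9,0,0,0], fingers=0.47)

```text
t: 0.82
ee_pos: [0.179, 0.4579, 0.2386]
ee_rot: [-0.0, 0.228, 0.974, -0.0]
wrist_force: [-0.3, -0.2, -0.6]
grip_width: 0.474
gripper_force: 0.0
```

Emit:
arm_command(xyz=[[-1,-0.83,0],[-1,-0.83,0],[-1,-0.83,0],[-1,-0.83,0],[-1,-0.83,0]], roll=[0,0,0,0,0])

```text
t: 1.45
ee_pos: [0.2318, 0.3391, 0.2387]
ee_rot: [-0.0, 0.228, 0.974, -0.0]
wrist_force: [0.7, -0.0, 0.9]
grip_width: 0.471
gripper_force: 0.0
```

Emit:
arm_command(xyz=[[-1,-0.83,0],[-1,-0.83,0],[-1,-0.83,0],[-1,-0.83,0],[-1,-0.83,0]], roll=[0,0,0,0,0])

```text
t: 2.08
ee_pos: [0.2847, 0.2204, 0.2388]
ee_rot: [0.0, 0.228, 0.974, 0.0]
wrist_force: [0.5, -0.0, 0.5]
grip_width: 0.47
gripper_force: 0.0
```

Emit:
arm_command(xyz=[[-1,-0.83,0],[-1,-0.83,0],[-1,-0.83,0],[-1,-0.83,0],[-1,-0.83,0]], roll=[0,0,0,0,0])

```text
t: 2.7
ee_pos: [0.3375, 0.1017, 0.2387]
ee_rot: [0.0, 0.228, 0.974, 0.0]
wrist_force: [0.1, -0.0, 0.3]
grip_width: 0.472
gripper_force: 0.0
```

Emit:
arm_command(xyz=[[-1,-0.83,0],[-1,-0.83,0],[-1,-0.83,0],[-1,-0.83,0],[-1,-0.83,0]], roll=[0,0,0,0,0])

```text
t: 3.32
ee_pos: [0.3904, -0.017, 0.2387]
ee_rot: [-0.0, 0.228, 0.974, 0.0]
wrist_force: [-0.5, 0.5, 0.3]
grip_width: 0.47
gripper_force: 0.0
```

Emit:
arm_command(xyz=[[-1,-0.83,0],[-1,-0.83,0],[-1,-0.83,0],[-1,-0.83,0],[-1,-0.83,0]], roll=[0,0,0,0,0])

```text
t: 3.95
ee_pos: [0.4435, -0.1361, 0.2387]
ee_rot: [-0.0, 0.228, 0.974, 0.0]
wrist_force: [0.2, -0.1, 0.3]
grip_width: 0.471
gripper_force: 0.0
```

Emit:
arm_command(xyz=[[-1,-0.83,0],[-1,-0.83,0],[-1,-0.83,0],[-1,-0.83,0],[-1,-0.83,0]], roll=[0,0,0,0,0])

```text
t: 4.58
ee_pos: [0.4962, -0.2549, 0.2385]
ee_rot: [-0.0, 0.228, 0.974, 0.0]
wrist_force: [-0.2, 0.3, 0.4]
grip_width: 0.47
gripper_force: 0.0
```

Emit:
arm_command(xyz=[[-0.5,-0.83,0],[0,-0.83,0],[0,0,0]], roll=[0,0,0])

```text
t: 4.95
ee_pos: [0.4893, -0.2886, 0.2387]
ee_rot: [-0.0, 0.228, 0.974, 0.0]
wrist_force: [0.2, 0.4, 0.1]
grip_width: 0.471
gripper_force: 0.0
```

```bash
python3 - <<'E'
from station import arm, optics
import cv2,pickle
s=arm.read_state(); w=optics.snapshot("wrist"); a=optics.snapshot("scene")
pickle.dump((s,w),open("w1.pkl","wb"))
print(s["t"],s["ee_pos"],s["ee_rot"],w["fovy"],w["cx"],w["cy"],w["hand_eye"])
cv2.imwrite("pics/w1.png",cv2.resize(w["img"][:,:,::-1],(800,500)))
E
```

```text
4.95 [ 0.48927835 -0.28857417  0.23870698] [-1.86386885e-04  2.28357867e-01  9.73577241e-01  6.83963550e-05] 64.2823034441507 315.5619364470645 203.34156406236207 [[ 5.45469690e-04 -9.63786535e-01 -2.66674365e-01  6.86409674e-02]
 [ 9.99999782e-01  6.24660883e-04 -2.12132038e-04 -3.52007591e-04]
 [ 3.71031046e-04 -2.66674192e-01  9.63786666e-01 -1.45898498e-01]
 [ 0.00000000e+00  0.00000000e+00  0.00000000e+00  1.00000000e+00]]
```

View pics/w1.png

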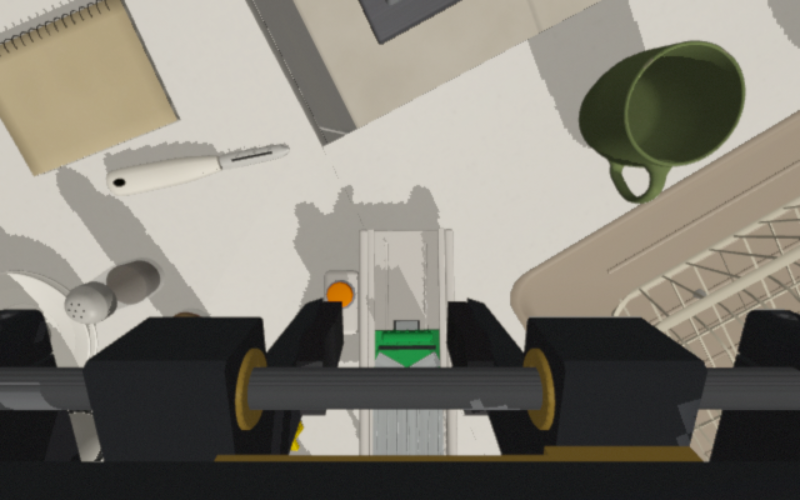

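The wrist view shows the button at (340,294), the low end of the rails at (360,230) and (453,230), and the insert's low edge at about y=331 with the catch in front. The rails are nearly parallel to the image columns. I'll refine the pose from this view.

```bash
cat > fw.py <<'E'
from h import *
import pickle,cv2
from scipy.optimize import least_squares
s,w=pickle.load(open("w1.pkl","rb"))
T=Ro.from_quat(s["ee_rot"][[1,2,3,0]]).as_matrix(); H=w["hand_eye"]
Rc=(T@H[:3,:3]).T; w["R"]=Rc; w["t"]=-Rc@(T@H[:3,3]+s["ee_pos"])
hsv=cv2.cvtColor(w["img"],cv2.COLOR_RGB2HSV); m=cv2.inRange(hsv,(8,180,150),(20,255,255)); m[:, :240]=0;m[:,300:]=0
ys,xs=np.nonzero(m); print("orange",xs.mean(),ys.mean(),xs.min(),xs.max(),ys.min(),ys.max())
P=np.array([[-72,-59,18.5],[-131,-43,11],[-131,43,11],[-39,-32,6],[-39,32,6]])/1e3
px=np.array([[xs.mean(),ys.mean()],[360/1.25,230/1.25],[453/1.25,230/1.25],[375/1.25,np.nan],[440/1.25,np.nan]])
def f(q):
    r=proj(w,P@frame(q[2]).T+[q[0],q[1],.066])-px
    return np.nan_to_num(r).ravel()
r=least_squares(f,[.612,-.335,-.458]);x,y,yaw=r.x
print(r.x,f(r.x).reshape(-1,2).round(1))
F=frame(yaw);mid=np.array([x,y,.066]);b=mid+F@[-.072,-.059,.020];print("button",b,"toolyaw-slicer",np.degrees(np.arctan2(T[1,0],T[0,0])-yaw)-180)
xd=np.array([np.cos(yaw),np.sin(yaw),0]);yd=np.array([-xd[1],xd[0],0])
tgt=b+.0295*yd-.008*xd; print("target",tgt,"tool delta mm",1e3*T.T@(tgt-s["ee_pos"]))
g=cv2.resize(w["img"][160:290,200:440,::-1],None,fx=3.3,fy=3.3,interpolation=cv2.INTER_CUBIC)
cv2.imwrite("pics/w1c.png",g)
E
python3 fw.py
```

```text
orange 271.67765567765565 234.36996336996336 262 281 226 244
[ 0.61262423 -0.33782442 -0.46235685] [[ 0.2  1.4]
 [-0.4 -0.7]
 [ 1.2 -0.5]
 [-3.   0. ]
 [ 2.   0. ]]
button [ 0.51963544 -0.35740147  0.06009881] toolyaw-slicer 0.09027273157573745
target [ 0.52563415 -0.32743039  0.06009881] tool delta mm [-49.91181844 -18.6467754  178.58761211]
```

View pics/w1c.png

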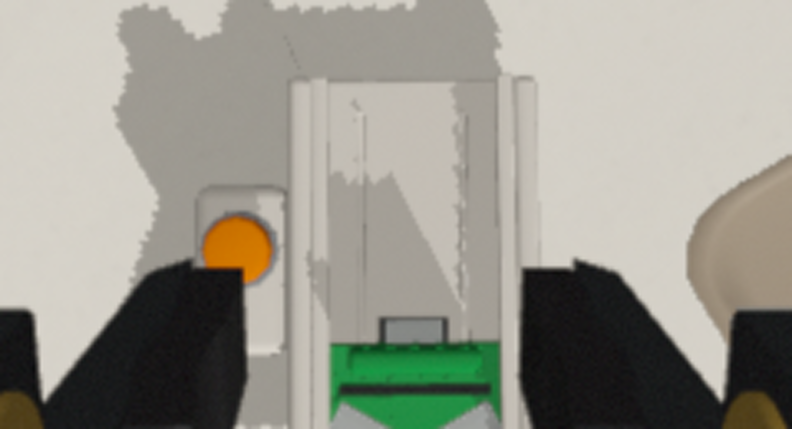

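Emit:
arm_command(xyz=[[-0.84,-0.31,0],[-0.83,-0.31,0],[-0.83,-0.31,1],[0,0,1],[0,0,1]], roll=[0,0,0,0,0])

```text
t: 5.68
ee_pos: [0.5268, -0.326, 0.1783]
ee_rot: [0.0, 0.227, 0.974, 0.0]
wrist_force: [0.1, 1.1, -0.3]
grip_width: 0.473
gripper_force: 0.0
```

Emit:
arm_command(xyz=[[0,0,1],[0,0,1],[0,0,1],[0,0,1],[0,0,0]], roll=[0,0,0,0,0])

```text
t: 6.3
ee_pos: [0.5264, -0.3256, 0.0978]
ee_rot: [-0.001, 0.227, 0.974, 0.001]
wrist_force: [-0.1, -0.5, 0.3]
grip_width: 0.469
gripper_force: 0.0
```

```bash
python3 - <<'E'
from station import arm, optics
import cv2,numpy as np
s=arm.read_state();print(s["t"],s["ee_pos"],s["wrist_force"])
w=optics.snapshot("wrist")["img"];a=optics.snapshot("side")["img"]
up=lambda i,h:cv2.resize(i,(800,h),interpolation=cv2.INTER_CUBIC)
g=np.vstack([up(w[140:340,140:500],300*800//675*0+290),up(a[110:230,180:400],300)])
cv2.imwrite("pics/c2.png",g[:,:,::-1])
E
```

```text
6.3 [ 0.52635459 -0.32563431  0.09783707] [-0.12758412 -0.51504967  0.33048035]
```

View pics/c2.png

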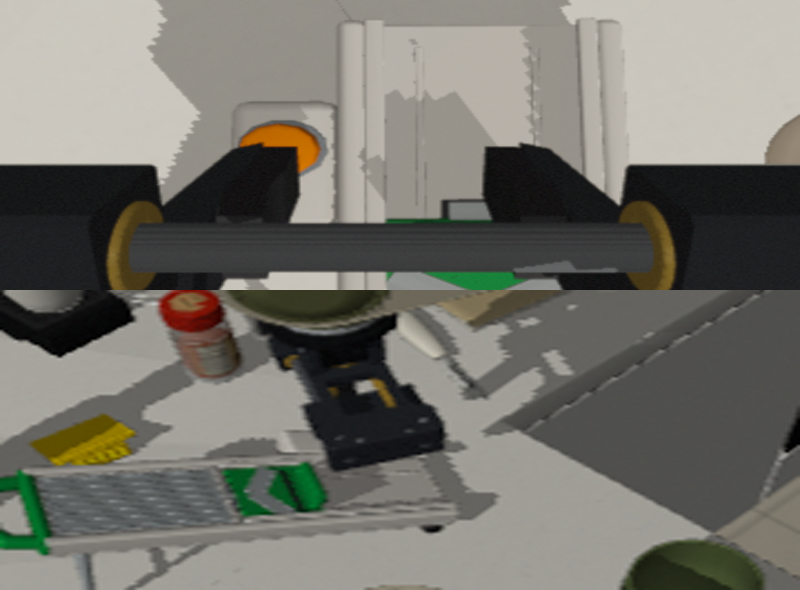

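The right-hand finger is over the button at (280,150), and the other finger stands over the middle of the track. I'll descend to just above contact.

Emit:
arm_command(xyz=[[0,-0.1,0.8],[0,0,0.7],[0,0,0]], roll=[0,0,0])

```text
t: 6.78
ee_pos: [0.5252, -0.3281, 0.0672]
ee_rot: [-0.001, 0.228, 0.974, 0.001]
wrist_force: [-0.1, 0.3, -0.6]
grip_width: 0.473
gripper_force: 0.0
```

Emit:
arm_command(xyz=[[0,0,0.2],[0,0,0.1],[0,0,0]], roll=[0,0,0])

```text
t: 7.15
ee_pos: [0.5258, -0.3285, 0.0628]
ee_rot: [0.0, 0.228, 0.974, -0.0]
wrist_force: [-0.0, 0.3, -0.4]
grip_width: 0.473
gripper_force: 0.0
```

Emit:
arm_command(xyz=[[0,0,0.1],[0,0,0.1],[0,0,0]], roll=[0,0,0])

```text
t: 7.52
ee_pos: [0.5259, -0.3286, 0.0589]
ee_rot: [0.0, 0.228, 0.974, -0.0]
wrist_force: [-1.6, 0.2, 2.8]
grip_width: 0.468
gripper_force: 1.2
```

Emit:
arm_command(xyz=[[0,0,0.28],[0,0,0],[0,0,0]], roll=[0,0,0])

```text
t: 7.9
ee_pos: [0.5255, -0.3283, 0.053]
ee_rot: [-0.0, 0.228, 0.974, 0.0]
wrist_force: [-2.8, 0.1, 4.1]
grip_width: 0.471
gripper_force: 2.6
```

```bash
python3 - <<'E'
from station import arm, optics
import cv2,numpy as np
s=arm.read_state();print(s["t"],s["ee_pos"],s["wrist_force"],s["wrist_torque"])
w=optics.snapshot("scene")["img"];a=optics.snapshot("side")["img"]
up=lambda i:cv2.resize(i,(800,300),interpolation=cv2.INTER_CUBIC)
g=np.vstack([up(w[150:225,210:370]),up(a[130:210,180:350])])
cv2.imwrite("pics/c3.png",g[:,:,::-1])
E
```

```text
7.9 [ 0.52547656 -0.32833573  0.05304667] [-2.75846175  0.12791931  4.12121562] [ 0.018758    0.42401923 -0.04370498]
```

View pics/c3.png

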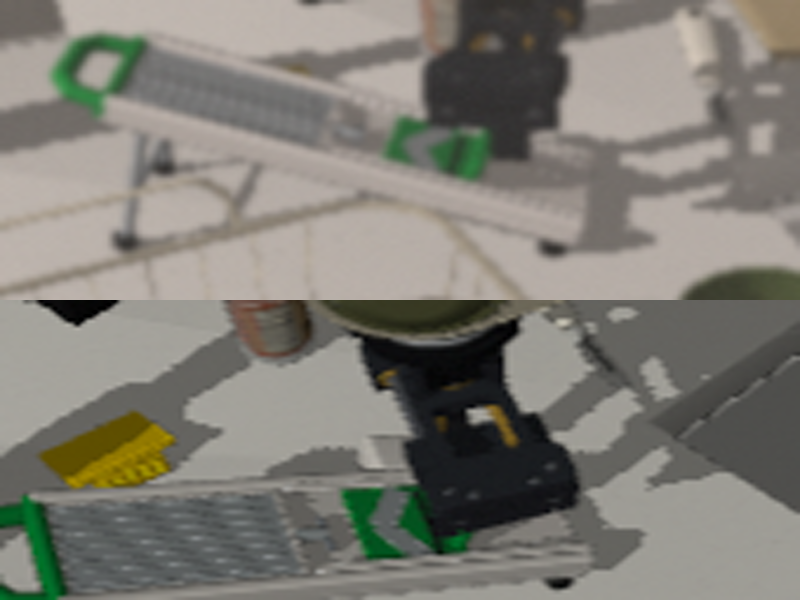

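The insert has come out of its dock, with the plunger showing behind it, and its ridge rests against the finger in the track. I'll check that it stays there, then hand in.

Emit:
arm_command(xyz=[[0,0,0],[0,0,0],[0,0,0],[0,0,0]], roll=[0,0,0,0])

```text
t: 8.5
ee_pos: [0.5257, -0.3284, 0.0531]
ee_rot: [-0.0, 0.228, 0.974, 0.0]
wrist_force: [-3.5, 1.6, 4.8]
grip_width: 0.47
gripper_force: 2.7
```

```bash
python3 - <<'E'
from station import arm, optics, finish_job
import cv2,numpy as np
from h import proj
a=optics.snapshot("scene")
h=cv2.cvtColor(a["img"],cv2.COLOR_RGB2HSV);m=cv2.inRange(h,(50,120,50),(80,255,255))[165:200,280:315]
ys,xs=np.nonzero(m);print("green centroid",xs.mean()+280,ys.mean()+165,len(xs),arm.read_state()["wrist_force"])
if len(xs)>40: print(finish_job())
E
```

```text
green centroid 300.54 187.72 50 [-3.65859012  2.25760604  4.20258518]
the job is handed in; nothing more can be done
None
```

The green insert popped out of its dock and one finger stopped it on the open track, where it is still held back with the button pressed; I handed the job in at about 8.5 s and got no verdict back.

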